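Fetch the refractometer from the tool crate and secure it in its cradle

ROBOT

A 6-joint arm with a two-finger parallel gripper is mounted at the origin on a cart in front of the work surface, level with it; the furniture and walls round the work are solid. World frame = base frame: x ahead of the robot, y to its left, z up, the work surface at z = 0. Lengths are in m, angles in rad, forces in N, time in s.
With the tool pointing down it reaches from about 0.425 to 0.95 m from the base axis. Payload 3.5 kg.
Tool frame: the origin (TCP) lies at the very end of the fingers, on their centre line; the grasp point (between the pads) lies 19 mm behind it; z points along the fingers, y is the direction in which the jaws open and shut (so a half turn about z gives the same grasp; the last joint's range is limited). The gripper opens to 85 mm and grips with 20 to 120 N. Pads are 22 mm wide; open, the fingers measure 114 mm over their backs; the gripper's body (76 mm by 85 mm) begins 54 mm behind the grasp point. The pads swing forward as they close: fully open they stand 13 mm farther back than shut.
Start: joints at [1.06, 0.286, 1.577, -0, 1.279, -0.15], TCP at [0.238, 0.632, 0.231] pointing down, gripper open.
Joint ranges: [-2.77, 2.77], [-0.9, 2.22], [0.21, 2.48], [-1.53, 4.67], [0.24, 2.81], [-2.84, 2.84]. Speed limits (rad/s): [2.79, 2.79, 3.14, 3.14, 3.14, 3.14].

INTERFACE

Orientations are given as a unit quaternion [x, y, z, w].
In Python, from plant import ctrl, imaging gives the robot as it stands.
- The arm moves only by the shell command python3 -m creep 'ROWS' [OPENING] [FORCE]. ROWS is JSON, one flat list of numbers, 4 for each row, row after row: the shift along the tool's x, y, z in units of 25 mm (1.0 is 25 mm), then the turn about the tool's z in units of 5 degrees (1.0 is 5 degrees). A call has 1 to 20 rows; each row is the pose to reach, as a shift and turn from the pose commanded when the call began, along the tool's axes at that moment; what a row does not reach only later rows make up. A row lasts 1/12 s, in which the tool goes at most 41.7 mm and 7.16 degrees, less where a joint would pass 70% of its speed; a pose out of reach is approached as far as the arm can. A call with a gripper value outside its range is refused whole. OPENING is the closure in counts, from 0 (fully open) to 255 (shut), set as the call begins (- or left out, the last holds). The fingers move at their own pace and stop on an object; FORCE is the grip in N (left out, the last holds). Time passes only in rows, so rows that repeat a pose let the fingers close. It gives the time, the measured TCP pose, the force and the opening at its end, in the units of the state.
- ctrl.get_state(): the state, without advancing time (a new reading comes with each control period).
- imaging.read_camera(name): name is "scene" or "top" or "wrist"; returns the picture (400x640x3 uint8, red, green, blue); there is no depth.
- imaging.camera_info(name): a dict with "intrinsics" (3x3 intrinsics, pixels), "origin" and "attitude" of the camera in the world. Camera axes: x right, y down, z forward; pixel columns grow to the right and rows downward; lengths in m; the calibration is good to about 2 mm. A picture is of the moment at which its call begins: read the wrist's pose just before it. camera_info takes no time and is no camera call; for the wrist camera it gives the pose at the moment of the call.
- ctrl.sign_off(): hands the job in, once; it reports no verdict.
Trained networks look in the newest picture that a camera, given by its name, has taken for a name from the list of things; names that differ only in an ending like _2 or _b are one class to them, and where a whole thing is asked for, a point or a joint stands for the part that bears it (a point fixed in the world has none). Each returns a list of dicts, best first, with "p" (0 to 1); they miss things now and then, are a little off and sometimes report something else, mostly with a low value. They report only what shows in the picture. A call takes as long as a camera call.
- imaging.silhouettes(camera, name): "mask" (400x640 bool, what is visible of it) and "uv" ([column, row] in pixels, amid what is visible of it).
The state is a dict: "time": time; "qpos": joint angles; "dq": joint speeds; "joint_efforts": joint torques, N m; "eef_pos": TCP position; "tcp_rot": TCP orientation; "contact_force": force on the tool from outside, world axes, zero at the start; "wrist_torque": the same for the moment, N m; "opening": opening from 0.0 (shut) to 1.0 (fully open).
Only numpy, scipy, OpenCV 4.12 (cv2) and the standard library are available. Lean on these libraries where they do the work, as an engineer would, in place of code of your own. Each camera call takes 0.05 s, during which the arm holds its last target.

TASK

Take the hand refractometer out of the crate of mixed tools and lay it gently, without dropping it, in both V saddles of the cradle, with its eyepiece towards the sliding stop and its silvery prism end towards the fixed stop. Then let go and slide the stop up until the instrument is held between the two stops without noticeable play. Leave the other tools in the crate.

Things in the scene. Friction and masses are not known exactly. Their poses are not given: they have to be found in the camera images.
- refractometer: Hand refractometer to fetch: round black barrel 160 mm long along body y, 27 mm in diameter, 0.13 to 0.22 kg; +y is its slimmer silvery prism end, -y the eyepiece. Origin on the barrel's surface at half length, 14 mm off the axis (below it at the start), turning with the barrel if it rolls. Lies on the crate floor with at least 25 mm free on either side of its middle.
- refractometer_mid (a point): Point on the axis of the refractometer at half its length, 14 mm above what it lies on. Good place to grip it, across the barrel (27 mm).
- eyepiece_end (a point): Centre of the refractometer's eyepiece end face, on its axis, 80 mm from its middle.
- crate: On a plywood work board stands a low open grey plastic crate, fixed, outside 310 (x) x 290 (y) x 50 mm high, walls and floor 5 mm. Origin at the centre of its underside, on the board (55 mm above the deck, z = 0.055). Refractometer, screwdriver, bottle brush and marker lie side by side roughly along its x axis, in any order; a wrench lies across at its +x end, a probe thermometer across at its -x end.
- cradle: Holding cradle, fixed: aluminium base plate 265 (x) x 90 (y) x 10 mm with two black V saddles, a fixed stop and a sliding stop. Origin on the board (z = 0.055) under the middle between the saddles; x points from the sliding stop to the fixed stop, z up. Saddles at x = -40 and +40 mm, 12 mm thick, V of 90 degrees, mouth 50 mm wide, tops 51 mm high; 68 mm clear between them for fingers.
- cradle_seat (a point): Point in the cradle, 45 mm above the board, midway between the saddles: the axis of a 27 mm barrel lying in both Vs passes through it along the cradle's x.
- fixed_stop (a point): Middle of the fixed stop's face, at x = +95 mm in the cradle's frame: an upright plate 50 mm wide, up to 62 mm above the board.
- stop (a joint): Position of the sliding stop, m: 0 = fully open (its face 190 mm from the fixed stop's), growing as it slides along the cradle's +x towards the fixed stop; limit 0.036. Holding the 160 mm refractometer without play it reads 0.030. Slides against 1.5 N of friction, stays where it is left.
- stop_grip (a point): Centre of the black grip on top of the sliding stop, moving with it: a block 16 (cradle x) x 30 (cradle y) x 30 mm high, its top 86 mm and this point 71 mm above the board. The stop's aluminium body below is 24 (x) x 54 (y) mm, 11 to 57 mm above the board; its face is 12 mm to the +x side of this point.
- screwdriver: flat screwdriver, 196 long, fat handle 26 thick towards +y of the body, thin blade towards -y (mm); stays in the crate. Origin at the middle of its underside.
- bottle_brush: bottle brush, 168 long, round bristle head 31 thick towards -y, handle 16 thick towards +y (mm); stays in the crate. Origin at the middle of its underside.
- marker: felt marker, round, 137 long, 17 thick, along its y axis (mm); stays in the crate. Origin at the middle of its underside.
- wrench: combination wrench, 190 x 31 x 6, lying flat along its y axis (mm); stays in the crate. Origin at the middle of its underside.
- probe_thermometer: probe thermometer, 179 long, box body 75 x 22 x 16 towards +x, needle 4 thick towards -x (mm); stays in the crate. Origin at the middle of its underside.

How it is judged:
On the way:
1. The refractometer lies in both saddles, eyepiece towards the sliding stop, released, the stop not yet pushed up (y of refractometer_mid in the frame of cradle between -0.005 and 0.005 m and z of refractometer_mid in the frame of cradle between 0.04 and 0.05 m and x of refractometer_mid in the frame of cradle between -0.025 and 0.025 m and angle between the y axis of refractometer and the x axis of cradle, either way round below 0.08 rad and x of eyepiece_end in the frame of cradle below -0.04 m and contact force between the fingers and refractometer below 0.2 N and value of joint stop below 0.02 m), for 0.2 s.
At the end, for the whole second after the job is handed in: Refractometer still and released in both saddles (axis within 5 mm of its seat and 0.08 rad of the cradle's length, middle within 25 mm of the cradle's), eyepiece towards the sliding stop; stop joint over 0.025 (under 5 mm play); the other five tools in the crate (y of refractometer_mid in the frame of cradle between -0.005 and 0.005 m and z of refractometer_mid in the frame of cradle between 0.04 and 0.05 m and x of refractometer_mid in the frame of cradle between -0.025 and 0.025 m and angle between the y axis of refractometer and the x axis of cradle, either way round below 0.08 rad and x of eyepiece_end in the frame of cradle below -0.04 m and contact force between the fingers and refractometer below 0.2 N and value of joint stop above 0.025 m and linear speed of refractometer below 0.02 m/s and x of screwdriver in the frame of crate between -0.155 and 0.155 m and y of screwdriver in the frame of crate between -0.145 and 0.145 m and z of each of screwdriver, bottle_brush, marker, wrench, probe_thermometer in the frame of crate below 0.045 m and x of bottle_brush in the frame of crate between -0.155 and 0.155 m and y of bottle_brush in the frame of crate between -0.145 and 0.145 m and x of marker in the frame of crate between -0.155 and 0.155 m and y of marker in the frame of crate between -0.145 and 0.145 m and x of wrench in the frame of crate between -0.155 and 0.155 m and y of wrench in the frame of crate between -0.145 and 0.145 m and x of probe_thermometer in the frame of crate between -0.155 and 0.155 m and y of probe_thermometer in the frame of crate between -0.145 and 0.145 m); the robot touches nothing.
It fails at once if the refractometer is dropped (falls free faster than 0.7 m/s, about 25 mm) (linear speed of refractometer above 0.7 m/s and contact force between the fingers and refractometer below 0.05 N).
It also fails if it takes over 45 s, if anything falls off the work surface, if the arm or the gripper's body presses on something with over 40 N, if the wrist force passes 120 N, or if a joint passes its speed limit or range.

## Working session

There is one attempt and no reset: what is moved stays moved. The work goes in short steps, Python scripts to look and compute and a shell command to move; the robot and the scene stay as the last step left them, time stands still between calls to the robot, and variables do not carry over. Pictures are saved under pics/ and viewed, and the job is handed in when it is done.

```bash
ls; mkdir -p pics
cat > h.py <<'E'
import numpy as np, cv2
from plant import ctrl, imaging
from scipy.spatial.transform import Rotation as R
def save(cam,fn):
    im=imaging.read_camera(cam); cv2.imwrite('pics/'+fn,im[:,:,::-1]); return im
def cam(name):
    i=imaging.camera_info(name); K=np.array(i['intrinsics']); o=np.array(i['origin']); a=np.array(i['attitude'])
    Rm=a if a.shape==(3,3) else R.from_quat(a).as_matrix()
    return K,o,Rm
def ray(c,uv,z):
    K,o,Rm=c; d=Rm@np.linalg.inv(K)@np.array([uv[0],uv[1],1.]); return o+d*(z-o[2])/d[2]
def proj(c,p):
    K,o,Rm=c; q=K@(Rm.T@(np.array(p)-o)); return q[:2]/q[2]
E
python3 - <<'E'
from h import *
s=ctrl.get_state(); print(s)
for n in ("scene","top","wrist"):
    save(n,n+'0.png'); print(n,imaging.camera_info(n))
E
```

```text
pics
{'time': 0.0, 'qpos': array([ 1.05999854e+00,  2.87171016e-01,  1.57817458e+00, -2.13842018e-06,
        1.27858412e+00, -1.50013841e-01]), 'dq': array([-2.19989036e-03, -1.32730728e-04,  3.21487265e-04,  1.67991667e-06,
       -1.32897617e-03,  1.38463870e-03]), 'joint_efforts': array([-5.85874950e-04, -4.05978405e+01, -2.92622888e+01, -1.30367421e-04,
        5.84892870e-03,  8.17336172e-06]), 'eef_pos': array([0.2379394 , 0.63097539, 0.22994491]), 'tcp_rot': array([ 1.79414775e-01,  9.83772826e-01, -1.10566073e-03, -3.78135649e-04]), 'contact_force': array([ 1.65577972,  0.78775904, -0.01037201]), 'wrist_torque': array([ 0.05433372,  0.02665587, -0.01845707]), 'opening': 0.9997172805212475}
scene {'intrinsics': array([[443.66493927,   0.        , 317.103986  ],
       [  0.        , 443.66493927, 199.42887902],
       [  0.        ,   0.        ,   1.        ]]), 'origin': array([ 0.12458994, -0.52870554,  0.91687204]), 'attitude': array([ 0.88201542, -0.32744055,  0.11061874, -0.3203045 ])}
top {'intrinsics': array([[510.64034311,   0.        , 320.17683996],
       [  0.        , 510.64034311, 192.70942823],
       [  0.        ,   0.        ,   1.        ]]), 'origin': array([ 3.79400277e-01, -1.18568957e-03,  1.30643295e+00]), 'attitude': array([ 0.71095314, -0.69993324,  0.04905066, -0.04725594])}
wrist {'intrinsics': array([[348.6106468 ,   0.        , 320.01643408],
       [  0.        , 348.6106468 , 201.85245703],
       [  0.        ,   0.        ,   1.        ]]), 'origin': array([0.16774324, 0.65808687, 0.3734419 ]), 'attitude': array([0.81355679, 0.56208442, 0.08373387, 0.1231872 ])}
```

View pics/top0.png

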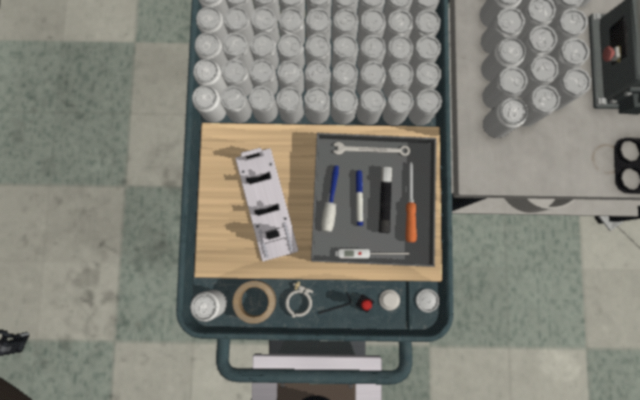

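View pics/scene0.png

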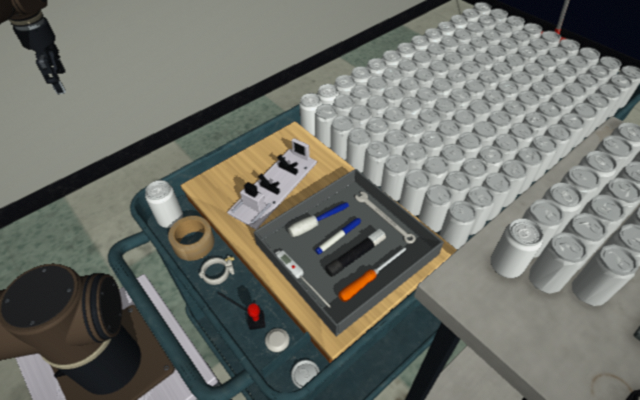

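Run:
```python
from h import *
for cm in ("top","scene"):
  c=cam(cm)
  for n,z in (("refractometer",.074),("cradle",.08),("stop_grip",.126),("fixed_stop",.1)):
    r=imaging.silhouettes(cm,n)
    for d in r[:2]:
        m=d['mask'].astype(np.uint8)
        p=np.argwhere(m)[:,::-1]
        if len(p)<5: continue
        rect=cv2.minAreaRect(p.astype(np.float32))
        b=cv2.boxPoints(rect)
        print(cm,n,round(d['p'],2),np.round(d['uv'],1),len(p),np.round(rect[2],1),[np.round(ray(c,x,z),3).tolist() for x in b], p.min(0),p.max(0))
```

```text
top refractometer 0.79 [388.  201.1] 741 2.3 [[0.455, -0.145, 0.074], [0.615, -0.151, 0.074], [0.615, -0.181, 0.074], [0.455, -0.174, 0.074]] [379 167] [392 232]
top cradle 0.85 [264.6 206.2] 4095 75.1 [[0.641, 0.21, 0.08], [0.667, 0.12, 0.08], [0.406, 0.044, 0.08], [0.381, 0.132, 0.08]] [236 148] [298 260]
top fixed_stop 0.84 [266.3 203.5] 3916 75.3 [[0.636, 0.205, 0.1], [0.66, 0.12, 0.1], [0.405, 0.046, 0.1], [0.382, 0.13, 0.1]] [237 148] [297 260]
scene refractometer 0.91 [353.6 251.5] 801 54.7 [[0.455, -0.146, 0.074], [0.624, -0.151, 0.074], [0.616, -0.182, 0.074], [0.45, -0.175, 0.074]] [326 229] [385 275]
scene cradle 0.68 [273.7 184.7] 3255 42.0 [[0.374, 0.134, 0.08], [0.675, 0.242, 0.08], [0.668, 0.108, 0.08], [0.383, 0.024, 0.08]] [228 139] [315 229]
scene stop_grip 0.73 [253.2 195.8] 446 26.6 [[0.398, 0.097, 0.126], [0.45, 0.133, 0.126], [0.47, 0.066, 0.126], [0.419, 0.034, 0.126]] [241 182] [263 210]
scene fixed_stop 0.92 [272.8 187.8] 3187 42.1 [[0.368, 0.119, 0.1], [0.662, 0.223, 0.1], [0.655, 0.094, 0.1], [0.377, 0.012, 0.1]] [228 139] [316 228]
```

Run:
```python
from h import *
a=cv2.imread('pics/top0.png')[130:275,220:450]; cv2.imwrite('pics/top0z.png',cv2.resize(a,None,fx=3.4,fy=3.4,interpolation=cv2.INTER_CUBIC))
```

```text
(no output)
```

View pics/top0z.png

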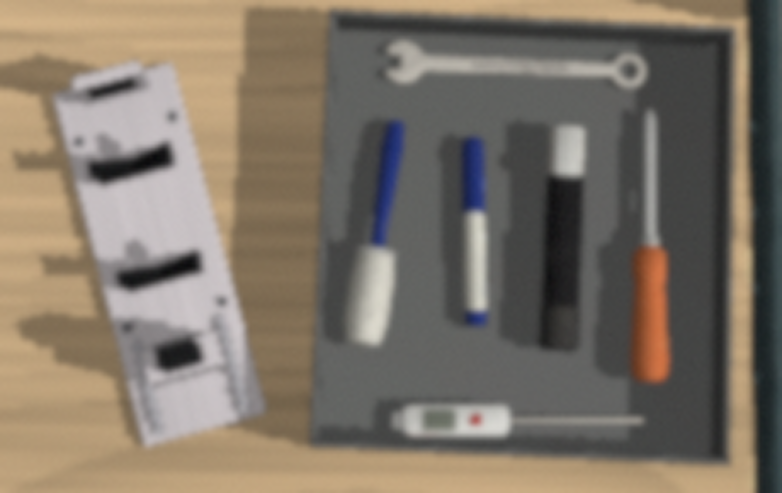

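View pics/wrist0.png

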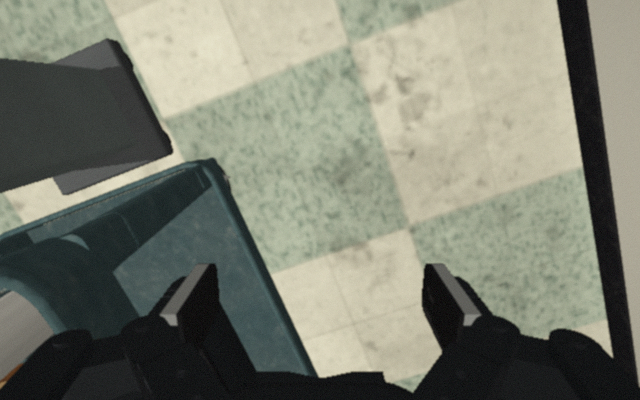

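Run:
```python
from h import *
s=ctrl.get_state(); T=R.from_quat(s['tcp_rot']).as_matrix(); print(T.round(3), s['time'])
# board z .055 plane check via crate corners pixel? wrist cam rel to tool
i=imaging.camera_info('wrist'); print(T.T@(np.array(i['origin'])-s['eef_pos']))
```

```text
[[-0.936  0.353  0.   ]
 [ 0.353  0.936 -0.   ]
 [-0.     0.    -1.   ]] 0.55
[ 0.07532297  0.00017914 -0.14319667]
```

```bash
python3 -m creep '[-0.5,-0.6,-0.8,0, -1.5,-1.7,-0.8,-0.5, -2.5,-2.9,-0.8,-1, -3.5,-4,-0.8,-1.5, -4.6,-5.2,-0.8,-2, -5.7,-6.5,-0.8,-2.5, -6.8,-7.7,-0.8,-3, -7.9,-9,-0.8,-3.7, -9,-10.2,-0.8,-3.7, -10.1,-11.5,-0.8,-3.7, -11.2,-12.8,-0.8,-3.7, -12.3,-14,-0.8,-3.7, -13.4,-15.3,-0.8,-3.7, -14.5,-16.6,-0.8,-3.7, -15.6,-17.8,-0.8,-3.7, -16.7,-19.1,-0.8,-3.7, -17.8,-20.3,-0.8,-3.7, -18.9,-21.6,-0.8,-3.7, -20,-22.9,-0.8,-3.7, -20.8,-23.9,-0.8,-3.7]' 0
```

```text
time: 2.22
eef_pos: [0.5144, -0.1139, 0.2517]
tcp_rot: [0.02, 1.0, -0.0, 0.001]
contact_force: [0.1, 0.8, 0.2]
opening: 0.997
```

```bash
python3 -m creep '[-0.4,-1,0,0, -0.8,-1.7,0,0, -0.9,-1.9,0,0, -0.9,-1.9,0,0, -0.9,-1.9,0,0]'
python3 - <<'E'
from h import *
s=ctrl.get_state(); T=R.from_quat(s['tcp_rot']).as_matrix(); print(s['eef_pos'],T.round(4)[:2].tolist())
c=cam('wrist'); save('wrist','w1.png')
for n,z in (("refractometer",.074),("bottle_brush",.074)):
    for d in imaging.silhouettes('wrist',n)[:2]:
        m=d['mask'].astype(np.uint8); p=np.argwhere(m)[:,::-1]
        b=cv2.boxPoints(cv2.minAreaRect(p.astype(np.float32)))
        W=np.array([ray(c,x,z) for x in p])[:,:2]; mu=W.mean(0); u,sv,vt=np.linalg.svd(W-mu,full_matrices=False)
        t=(W-mu)@vt[0]; q=(W-mu)@vt[1]
        print(n,d['p'],d['uv'],p.min(0),p.max(0),mu,vt[0],np.degrees(np.arctan2(vt[0,1],vt[0,0])),t.min(),t.max(),q.min(),q.max(),'mid',mu+vt[0]*(t.min()+t.max())/2)
E
```

```text
time: 2.63
eef_pos: [0.5342, -0.1588, 0.2511]
tcp_rot: [0.019, 1.0, 0.0, -0.0]
contact_force: [1.0, -0.1, 1.0]
opening: 0.999
[ 0.53423229 -0.15878152  0.25114708] [[-0.9993, 0.038, -0.0006], [0.038, 0.9993, 0.0008]]
refractometer 0.78 [317.3, 167.9] [302  88] [334 259] [ 0.52764284 -0.16032068] [ 0.99921703 -0.0395643 ] -2.267459141332211 -0.07411313397402362 0.09053104815749888 -0.01413565059821456 0.014286572367960493 mid [ 0.53584536 -0.16064546]
refractometer 0.72 [601.4, 125.9] [553   0] [639 288] [0.50671515 0.10122317] [0.96521502 0.26145739] 15.156556070384323 -0.1119988832864689 0.1699431535308186 -0.03505395519557105 0.03450829334045921 mid [0.53467949 0.10879815]
bottle_brush 0.77 [459.9, 138.6] [432  81] [491 253] [ 0.51411664 -0.02796986] [ 0.98818462 -0.15326826] -8.816374925157351 -0.06166801680419147 0.10328800408867485 -0.01686030075835629 0.016792399976468114 mid [ 0.53468076 -0.03115937]
bottle_brush 0.61 [317.8, 168.4] [302  88] [334 260] [ 0.52801933 -0.16043897] [ 0.99925331 -0.03863707] -2.214291924019105 -0.07450138242392343 0.09126645107535065 -0.014315018886498922 0.014425557740196314 mid [ 0.53639561 -0.16076285]
```

View pics/w1.png

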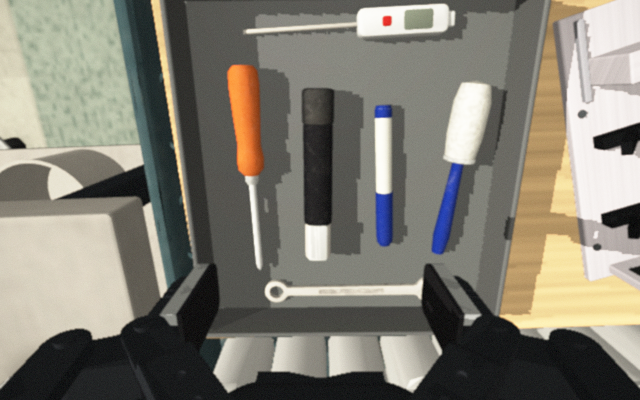

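```bash
python3 -m creep '[-0.05,-0.09,0.3,0, -0.05,-0.09,1,0, -0.05,-0.09,2,0, -0.05,-0.09,3,0, -0.05,-0.09,4,0, -0.05,-0.09,5,0, -0.05,-0.09,5.5,0, -0.05,-0.09,5.5,0, -0.05,-0.09,5.5,0]' 105 40
python3 - <<'E'
from h import *
save('wrist','w2.png')
E
```

```text
time: 3.53
eef_pos: [0.5355, -0.1612, 0.1136]
tcp_rot: [0.019, 1.0, 0.0, -0.0]
contact_force: [0.1, -0.7, 0.5]
opening: 0.587
```

View pics/w2.png

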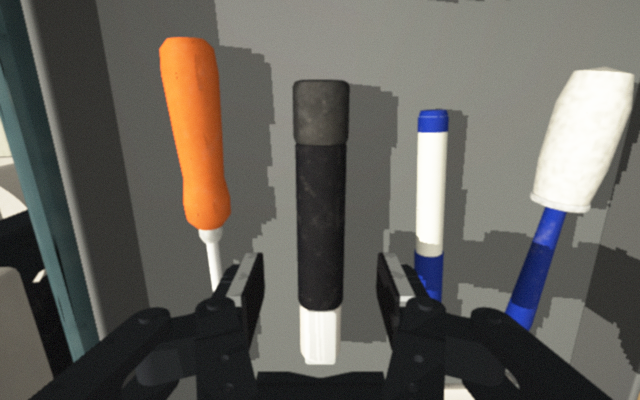

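```bash
python3 -m creep '[0,0,0.5,0, 0,0,1.1,0, 0,0,1.6,0, 0,0,1.9,0, 0,0,1.94,0, 0,0,1.94,0]'; python3 -m creep '[0,0,0,0, 0,0,0,0, 0,0,0,0, 0,0,0,0, 0,0,0,0, 0,0,0,0, 0,0,0,0, 0,0,0,0]' 255 40
```

```text
time: 4.08
eef_pos: [0.5355, -0.1616, 0.0648]
tcp_rot: [0.019, 1.0, 0.0, -0.0]
contact_force: [-0.5, -0.6, -0.7]
opening: 0.586
time: 4.75
eef_pos: [0.5365, -0.1621, 0.0664]
tcp_rot: [0.019, 1.0, -0.0, 0.001]
contact_force: [0.8, -0.7, 5.2]
opening: 0.301
```

```bash
python3 -m creep '[0,0,-0.2,0, 0,0,-0.6,0, 0,0,-1.2,0, 0,0,-2,0, 0,0,-3,0, 0,0,-4,0, 0,0,-5,0, 0,0,-5.6,0, 0,0,-5.6,0, 0,0,-5.6,0]'
python3 - <<'E'
from h import *
s=ctrl.get_state(); T=R.from_quat(s['tcp_rot']).as_matrix(); print(s['eef_pos'],T.round(4).tolist())
c=cam('wrist'); save('wrist','w3.png')
for d in imaging.silhouettes('wrist','refractometer')[:2]:
    p=np.argwhere(d['mask'])[:,::-1]; z=s['eef_pos'][2]+.009
    W=np.array([ray(c,x,z) for x in p])[:,:2]; mu=W.mean(0); u,sv,vt=np.linalg.svd(W-mu,full_matrices=False)
    t=(W-mu)@vt[0]; q=(W-mu)@vt[1]
    print(d['p'],d['uv'],mu,np.degrees(np.arctan2(vt[0,1],vt[0,0])),t.min(),t.max(),q.min(),q.max(),'mid',mu+vt[0]*(t.min()+t.max())/2)
ct=cam('top'); im=save('top','t3.png')
for d in imaging.silhouettes('top','cradle')[:1]:
    p=np.argwhere(d['mask'])[:,::-1]; cv2.imwrite('pics/cm.png',d['mask']*255)
    print(cv2.minAreaRect(p.astype(np.float32)))
cs=cam('scene'); save('scene','s3.png')
a=im[130:275,220:320,::-1]; cv2.imwrite('pics/t3z.png',cv2.resize(a,None,fx=4,fy=4,interpolation=cv2.INTER_CUBIC))
E
```

```text
time: 5.58
eef_pos: [0.5356, -0.1616, 0.2057]
tcp_rot: [0.019, 1.0, -0.0, 0.0]
contact_force: [-0.3, 0.4, -1.9]
opening: 0.301
[ 0.53558766 -0.16161746  0.20569705] [[-0.9993, 0.0378, 0.0007], [0.0378, 0.9993, -0.0004], [-0.0007, -0.0004, -1.0]]
0.92 [319.6, 205.8] [ 0.50964857 -0.16027204] -2.4087389458609056 -0.057651959413561396 0.07893201676618077 -0.01412856747087797 0.014177214523574197 mid [ 0.52027919 -0.16071922]
((265.9751281738281, 202.40664672851562), (109.89311981201172, 36.974586486816406), 75.0685806274414)[ WARN:0@2.281] global loadsave.cpp:1063 imwrite_ Unsupported depth image for selected encoder is fallbacked to CV_8U.
```

View pics/w3.png

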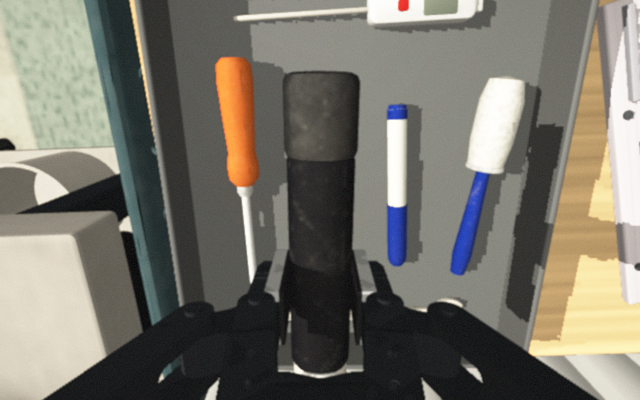

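View pics/t3z.png

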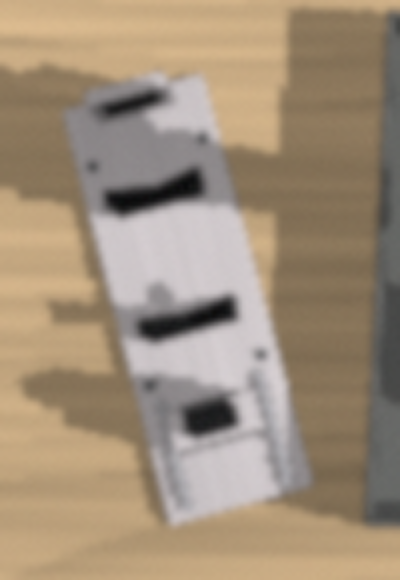

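Run:
```python
from h import *
c=cam('top')
a=ray(c,(258.7,178),.106);b=ray(c,(266.7,209.2),.106);g=ray(c,(272.5,234.2),.14);
print(a,b,g,(a+b)/2,np.linalg.norm(a-b),np.degrees(np.arctan2(*(a-b)[1::-1])))
for q in [(.52,.12)]:
  s=ctrl.get_state(); T=R.from_quat(s['tcp_rot']).as_matrix()
  print((T.T@(((a+b)/2)-s['eef_pos']))/.025)
```

```text
[0.57709095 0.14394814 0.106     ] [0.50275768 0.12269822 0.106     ] [0.44222492 0.10428017 0.14      ] [0.53992432 0.13332318 0.106     ] 0.07731102143410638 15.953831398633506
[ 0.22279537 11.77320047  3.90738453]
```

```bash
python3 -m creep '[0,0.4,-0.4,0, 0.05,1.2,-0.4,-0.5, 0.1,2.2,-0.4,-1, 0.1,3.3,-0.4,-1.7, 0.15,4.4,-0.4,-2.4, 0.2,5.5,-0.4,-3.1, 0.2,6.3,-0.4,-3.65, 0.2,6.6,-0.4,-3.65, 0.2,6.6,-0.4,-3.65, 0.2,6.6,-0.4,-3.65]'
python3 - <<'E'
from h import *
s=ctrl.get_state(); T=R.from_quat(s['tcp_rot']).as_matrix(); print(s['eef_pos'],T.round(4).tolist())
print(imaging.camera_info('wrist'))
save('wrist','w4.png')
E
```

```text
time: 6.67
eef_pos: [0.537, 0.0036, 0.2155]
tcp_rot: [-0.14, 0.99, -0.0, -0.0]
contact_force: [-0.4, -0.2, -1.9]
opening: 0.296
[0.53696901 0.0035517  0.21553178] [[-0.9608, -0.2772, 0.0], [-0.2772, 0.9608, -0.0006], [0.0001, -0.0005, -1.0]]
{'intrinsics': array([[348.6106468 ,   0.        , 320.01643408],
       [  0.        , 348.6106468 , 201.85245703],
       [  0.        ,   0.        ,   1.        ]]), 'origin': array([ 0.4646638 , -0.01714209,  0.3587062 ]), 'attitude': array([0.59487368, 0.78990022, 0.11880717, 0.08982095])}
```

View pics/w4.png

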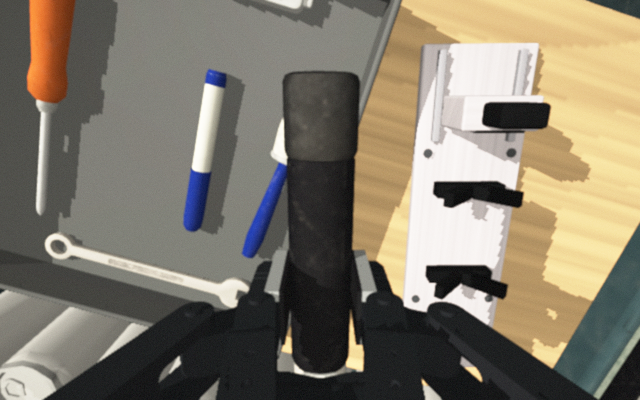

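Run:
```python
from h import *
a=cv2.imread('pics/w4.png')[30:350,390:570]; cv2.imwrite('pics/w4z.png',cv2.resize(a,None,fx=1.85*1.0,fy=1.85,interpolation=cv2.INTER_CUBIC))
a=cv2.imread('pics/w4.png')[165:310,400:540]; cv2.imwrite('pics/w4y.png',cv2.resize(a,None,fx=4,fy=4,interpolation=cv2.INTER_CUBIC))
```

```text
(no output)
```

View pics/w4y.png

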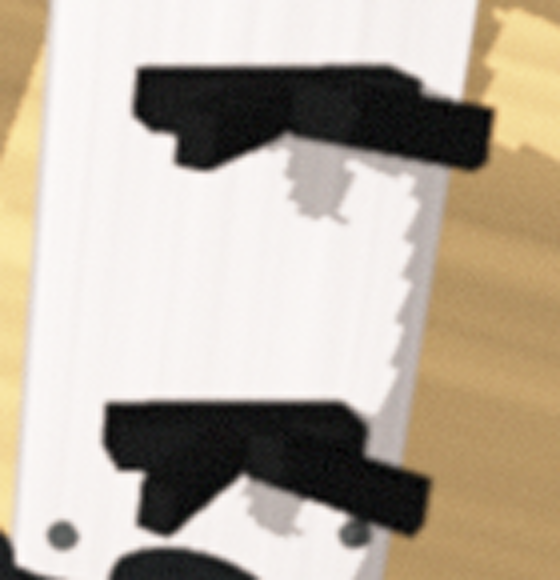

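```bash
cat > ov.py <<'E'
from h import *
def draw(im,c,pose,extra=None):
    x,y,a=pose; Rz=np.array([[np.cos(a),-np.sin(a),0],[np.sin(a),np.cos(a),0],[0,0,1]])
    W=lambda p: proj(c,Rz@np.array(p,float)+[x,y,.055])
    def pl(P,col,close=False):
        cv2.polylines(im,[np.round([W(p)*8 for p in P]).astype(np.int32)],close,col,1,cv2.LINE_AA,3)
    for sx in (-40,40):
        for d in (-6,6):
            pl([((sx+d)/1e3,y_,z_) for y_,z_ in ((-.03,.051),(-.025,.051),(0,.026),(.025,.051),(.03,.051))],(0,0,255))
    pl([(-.115,-.015,.086),(-.099,-.015,.086),(-.099,.015,.086),(-.115,.015,.086)],(0,255,0),True)
    pl([(.095,-.025,.062),(.095,.025,.062),(.095,.025,.01),(.095,-.025,.01)],(255,0,0),True)
    for s in (-.045,.045): pl([(-.13,s,.01),(.13,s,.01)],(255,0,255))
    return W
E
python3 - <<'E'
from ov import *
import json
T=None
i=imaging.camera_info('wrist'); c=cam('wrist')
im=cv2.imread('pics/w4.png'); W=draw(im,c,(.5399,.1333,np.radians(16)))
cv2.imwrite('pics/ov4.png',cv2.resize(im[20:350,380:600],None,fx=2.0*.9,fy=1.8))
im=cv2.imread('pics/top0.png'); draw(im,cam('top'),(.5399,.1333,np.radians(16)))
cv2.imwrite('pics/ovt.png',cv2.resize(im[130:275,220:320],None,fx=4,fy=4,interpolation=cv2.INTER_CUBIC))
E
```

```text
(no output)
```

View pics/ov4.png

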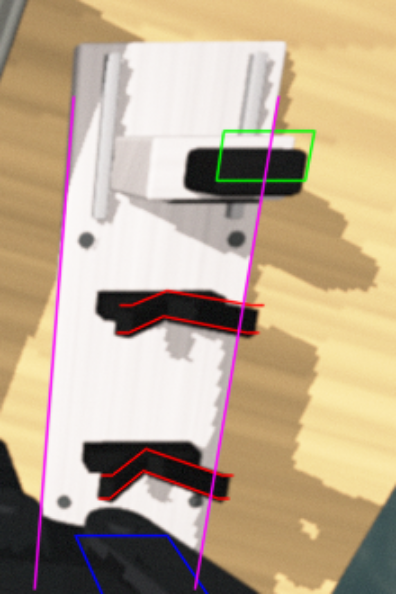

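View pics/ovt.png

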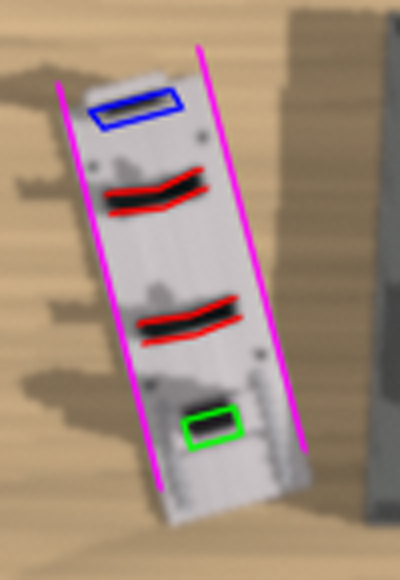

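Run:
```python
from ov import *
from scipy.optimize import least_squares
c=cam('wrist'); f=lambda u,v:(400+u/4,165+v/4)
P=[((-.034,0,.026),f(290,135)),((.046,0,.026),f(243,472)),((-.034,-.025,.051),f(207,168)),((.046,-.025,.051),f(168,533)),
((-.034,.025,.051),f(466,168)),((.046,.025,.051),f(406,533))]
def Wp(pose,p):
    x,y,a=pose; return proj(c,[x+np.cos(a)*p[0]-np.sin(a)*p[1],y+np.sin(a)*p[0]+np.cos(a)*p[1],.055+p[2]])
res=lambda q:np.concatenate([Wp(q,p)-np.array(u) for p,u in P])
r=least_squares(res,[.54,.133,.28]); print(r.x,np.degrees(r.x[2]),res(r.x).reshape(-1,2).round(1).tolist())
im=cv2.imread('pics/w4.png'); draw(im,c,r.x)
cv2.imwrite('pics/ov4b.png',cv2.resize(im[20:350,380:600],None,fx=1.8,fy=1.8))
im=cv2.imread('pics/top0.png'); draw(im,cam('top'),r.x)
cv2.imwrite('pics/ovtb.png',cv2.resize(im[130:275,220:320],None,fx=4,fy=4,interpolation=cv2.INTER_CUBIC))
im=cv2.imread('pics/scene0.png'); draw(im,cam('scene'),r.x)
cv2.imwrite('pics/ovsb.png',cv2.resize(im[130:240,220:330],None,fx=5,fy=5,interpolation=cv2.INTER_CUBIC))
```

```text
[0.5416294  0.13495273 0.28359115] 16.248575826194806 [[-1.3, -1.0], [-0.5, 0.2], [0.2, 0.2], [-0.3, 0.6], [1.2, -0.1], [0.5, 0.4]]
```

View pics/ov4b.png

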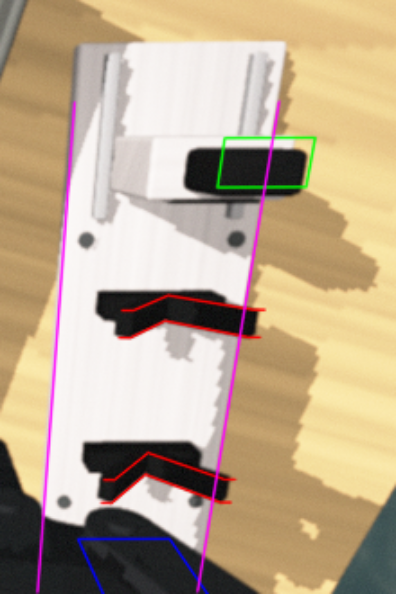

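View pics/ovtb.png

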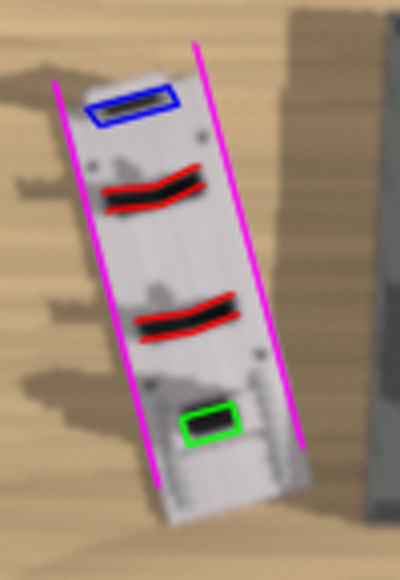

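View pics/ovsb.png

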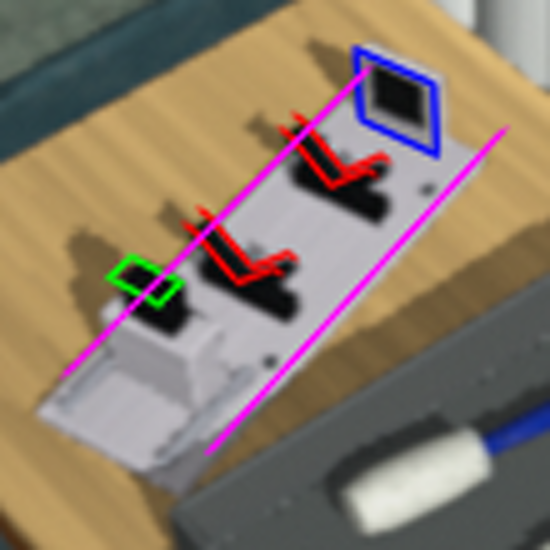

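```bash
python3 -m creep '[-0.3,0.6,0,0, -0.7,1.6,0,0, -1.2,2.8,0,0, -1.7,4,0,0, -2,4.7,0,0, -2.08,4.95,0.2,0, -2.08,4.95,0.8,0, -2.08,4.95,1.6,0, -2.08,4.95,2.2,0, -2.08,4.95,2.4,0, -2.08,4.95,2.4,0]'
python3 - <<'E'
from ov import *
for n in ('wrist','scene','top'):
  im=save(n,n+'5.png')[:,:,::-1].copy()
  if n!='wrist': 
    im=im[110:260,200:360] if n=='scene' else im[130:275,220:330]
    cv2.imwrite('pics/%s5z.png'%n,cv2.resize(im,None,fx=4,fy=4,interpolation=cv2.INTER_CUBIC))
E
```

```text
time: 7.63
eef_pos: [0.5515, 0.1353, 0.1531]
tcp_rot: [-0.139, 0.99, -0.0, -0.002]
contact_force: [0.2, 0.2, -2.0]
opening: 0.299
```

View pics/wrist5.png

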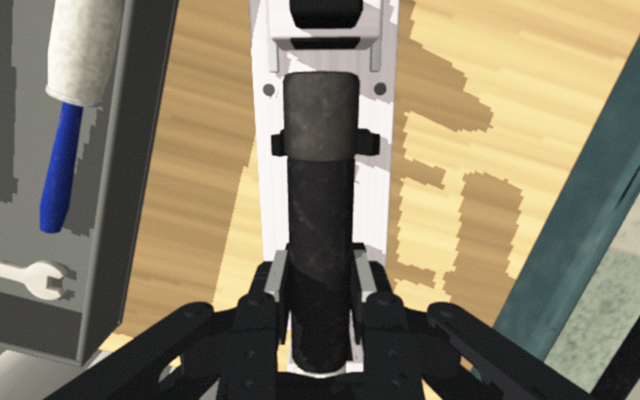

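View pics/scene5z.png

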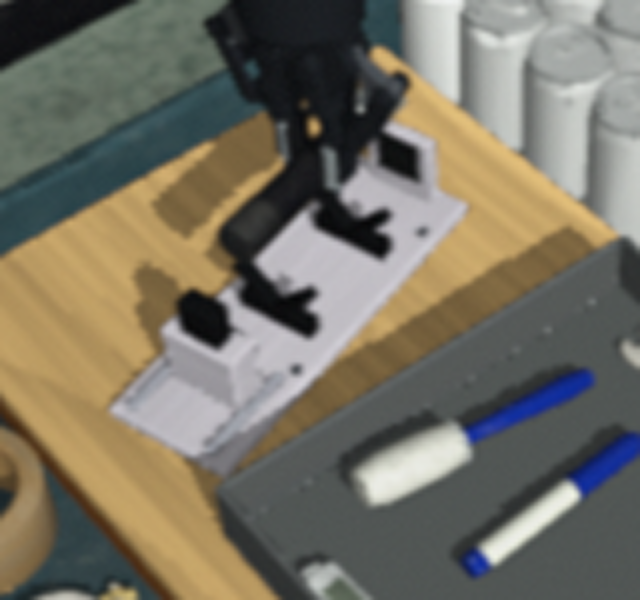

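```bash
python3 -m creep '[0,0.07,0,0, 0,0.07,0.4,0, 0,0.07,1,0, 0,0.07,1.5,0, 0,0.07,1.7,0, 0,0.07,1.7,0, 0,0.07,1.7,0]'
python3 - <<'E'
from h import *
save('wrist','w6.png'); im=save('scene','s6.png')[110:260,200:360,::-1]
cv2.imwrite('pics/s6z.png',cv2.resize(im,None,fx=4,fy=4,interpolation=cv2.INTER_CUBIC))
E
```

```text
time: 8.37
eef_pos: [0.552, 0.1384, 0.1124]
tcp_rot: [-0.14, 0.99, 0.0, -0.0]
contact_force: [0.1, 0.3, -1.9]
opening: 0.296
```

View pics/w6.png

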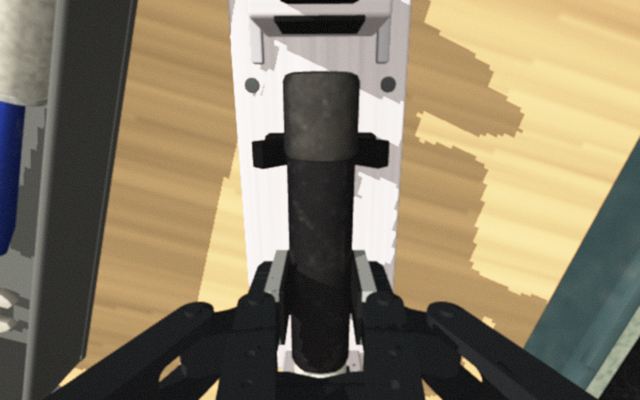

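View pics/s6z.png

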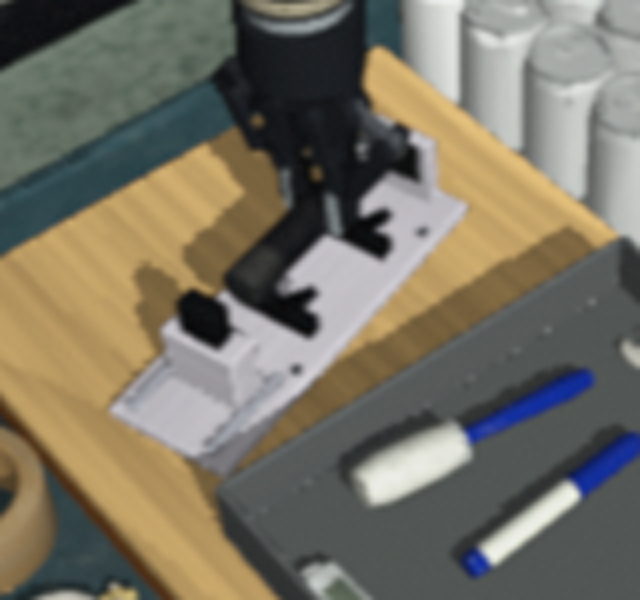

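Run:
```python
from h import *
c=cam('wrist'); s=ctrl.get_state(); a=np.radians(16.2); ax=np.array([np.cos(a),np.sin(a)])
t=s['eef_pos'][:2]@ax
for uv,z in (((321,72),.1345),((321,72),.121),((385,136),.106),((385,167),.106),((320,14),.112),((320,33),.11)): print(uv,(ray(c,uv,z)[:2]@ax-t).round(4))
```

```text
(321, 72) -0.0823
(321, 72) -0.083
(385, 136) -0.0581
(385, 167) -0.0446
(320, 14) -0.1038
(320, 33) -0.0977
```

```bash
python3 -m creep '[0,0,0.2,0, 0,0,0.4,0, 0,0,0.5,0, 0,0,0.6,0, 0,0,0.65,0, 0,0,0.7,0, 0,0,0.7,0, 0,0,0.7,0]'
```

```text
time: 9.13
eef_pos: [0.5522, 0.1384, 0.0953]
tcp_rot: [-0.14, 0.99, -0.0, 0.0]
contact_force: [0.0, -0.4, -1.2]
opening: 0.292
```

```bash
python3 -m creep '[0,0,0.04,0, 0,0,0.08,0, 0,0,0.08,0, 0,0,0.08,0]'; python3 -m creep '[0,0,0.04,0, 0,0,0.08,0, 0,0,0.08,0, 0,0,0.08,0]'
```

```text
time: 9.47
eef_pos: [0.5524, 0.1385, 0.0935]
tcp_rot: [-0.14, 0.99, 0.0, 0.0]
contact_force: [1.1, -0.7, -0.9]
opening: 0.3
time: 9.8
eef_pos: [0.5525, 0.1386, 0.0931]
tcp_rot: [-0.14, 0.99, 0.0, 0.0]
contact_force: [-4.1, 0.2, 6.4]
opening: 0.295
```

```bash
python3 -m creep '[0,0,0,0, 0,0,0,0, 0,0,0,0, 0,0,0,0, 0,0,0,0]' 110
python3 - <<'E'
from h import *
save('wrist','w7.png'); im=save('scene','s7.png')[110:260,200:360,::-1]
cv2.imwrite('pics/s7z.png',cv2.resize(im,None,fx=4,fy=4,interpolation=cv2.INTER_CUBIC))
E
```

```text
time: 10.22
eef_pos: [0.5521, 0.1383, 0.0911]
tcp_rot: [-0.14, 0.99, -0.0, -0.0]
contact_force: [-0.1, 0.3, 0.5]
opening: 0.567
```

View pics/w7.png

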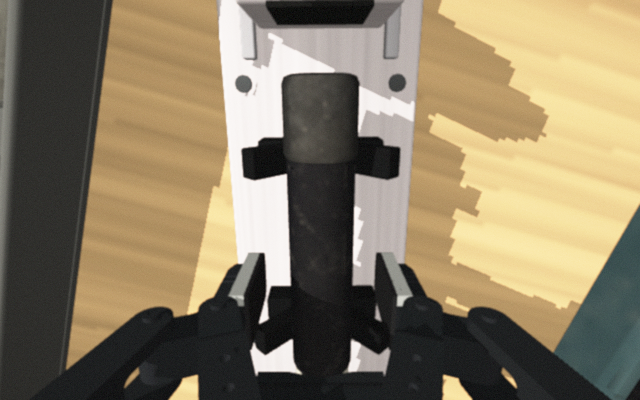

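View pics/s7z.png

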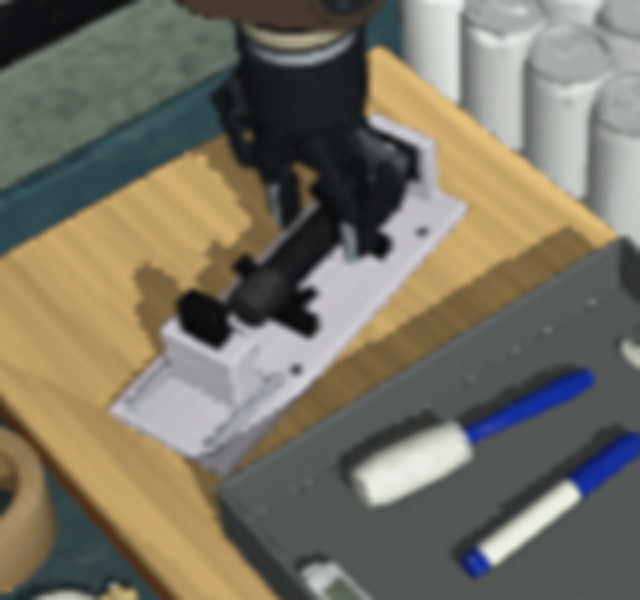

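```bash
python3 -m creep '[0,0,-0.2,0, 0,0,-0.7,0, 0,0,-1.4,0, 0,0,-2.4,0, 0,0,-3.2,0, 0.5,0,-3.6,0, 1.5,0,-3.6,0, 2.7,0,-3.6,0, 3.7,0,-3.6,0, 4.4,0,-3.6,0, 4.7,0,-3.6,0, 4.72,0,-3.6,0, 4.72,0,-3.6,0]'
python3 - <<'E'
from h import *
s=ctrl.get_state(); T=R.from_quat(s['tcp_rot']).as_matrix(); print(s['eef_pos'],T.round(4).tolist())
save('wrist','w8.png'); im=save('scene','s8.png')[110:260,200:360,::-1]
cv2.imwrite('pics/s8z.png',cv2.resize(im,None,fx=4,fy=4,interpolation=cv2.INTER_CUBIC))
im=save('top','t8.png')[130:275,220:320,::-1]
cv2.imwrite('pics/t8z.png',cv2.resize(im,None,fx=4,fy=4,interpolation=cv2.INTER_CUBIC))
E
```

```text
time: 11.4
eef_pos: [0.4396, 0.1057, 0.1824]
tcp_rot: [-0.14, 0.99, -0.0, 0.001]
contact_force: [1.1, -0.8, 0.4]
opening: 0.565
[0.43957125 0.10573981 0.18243677] [[-0.961, -0.2767, 0.0025], [-0.2767, 0.961, 0.0002], [-0.0025, -0.0005, -1.0]]
```

View pics/w8.png

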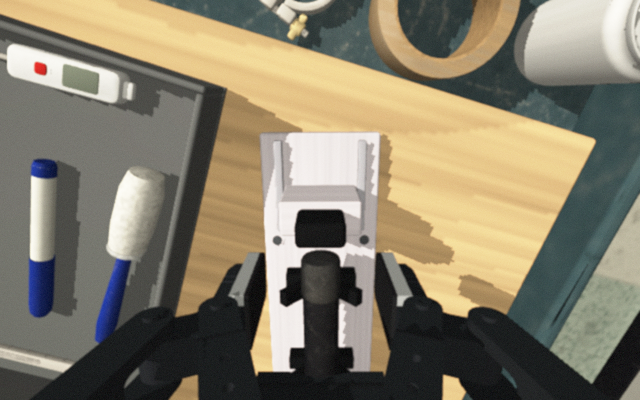

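View pics/s8z.png

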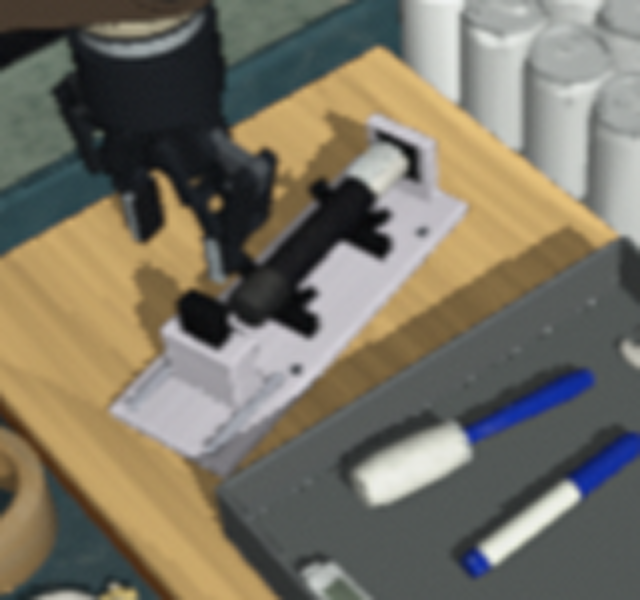

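View pics/t8z.png

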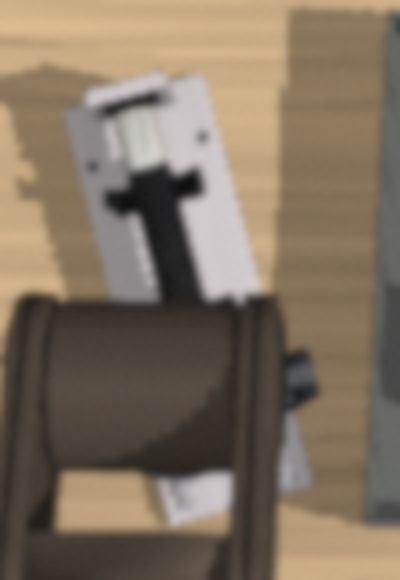

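Run:
```python
from h import *
c=cam('wrist'); s=ctrl.get_state(); T=R.from_quat(s['tcp_rot']).as_matrix()
for uv,z in (((320,209),.141),((320,238),.141),((296,220),.141),((345,220),.141),((320,252),.11),((250,292),.081),((362,284),.106)): print(uv,((T.T@(ray(c,uv,z)-s['eef_pos']))*1000).round(1))
for d in imaging.silhouettes('wrist','stop_grip')[:2]:
    p=np.argwhere(d['mask']); print(d['p'],d['uv'],p.min(0),p.max(0))
a=cv2.imread('pics/w8.png')[170:310,250:400]; cv2.imwrite('pics/w8z.png',cv2.resize(a,None,fx=4,fy=4,interpolation=cv2.INTER_CUBIC))
```

```text
(320, 209) [14.3  0.  40.8]
(320, 238) [-3.1  0.  40.8]
(296, 220) [  7.8 -13.5  40.8]
(345, 220) [ 7.8 14.1 40.8]
(320, 252) [-26.6  -0.   71.8]
(250, 292) [-75.1 -55.8 100.9]
(362, 284) [-53.3  29.7  75.9]
0.62 [316.9, 214.2] [184 279] [247 362]
```

View pics/w8z.png

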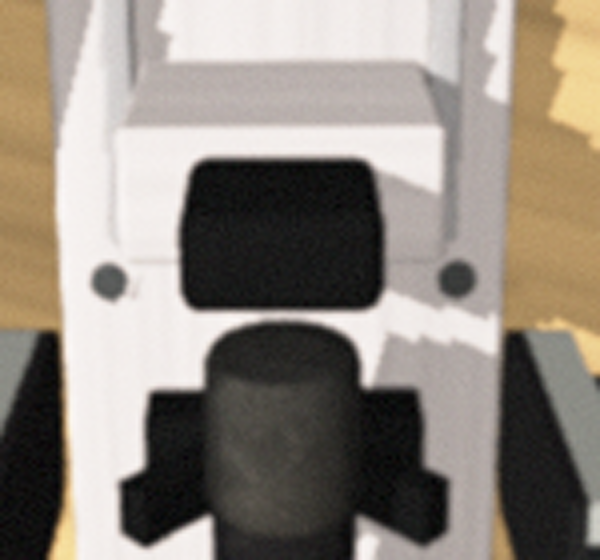

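Run:
```python
from h import *
c=cam('wrist'); s=ctrl.get_state(); T=R.from_quat(s['tcp_rot']).as_matrix()
for uv,z in (((320,223),.141),((320,247),.141),((320,209.5),.112),((320,201.5),.112),((320,235),.112),((296,235),.141),((345,235),.141)): print(uv,((T.T@(ray(c,uv,z)-s['eef_pos']))*1000).round(1))
```

```text
(320, 223) [ 6.1 -0.  40.6]
(320, 247) [-8.6 -0.  40.6]
(320, 209.5) [ 4.4 -0.  69.6]
(320, 201.5) [ 9.8  0.  69.6]
(320, 235) [-13.3  -0.   69.6]
(296, 235) [ -1.2 -13.7  40.6]
(345, 235) [-1.2 14.2 40.6]
```

```bash
python3 -m creep '[-0.06,0,0.5,0, -0.06,0,1.2,0, -0.06,0,1.9,0, -0.06,0,2.4,0, -0.06,0,2.6,0, -0.06,0,2.6,0, -0.06,0,2.6,0]' 110 20
python3 - <<'E'
from h import *
save('wrist','w9.png')
E
```

```text
time: 12.18
eef_pos: [0.4407, 0.1062, 0.1165]
tcp_rot: [-0.14, 0.99, 0.0, -0.0]
contact_force: [0.7, -0.1, 0.2]
opening: 0.568
```

View pics/w9.png

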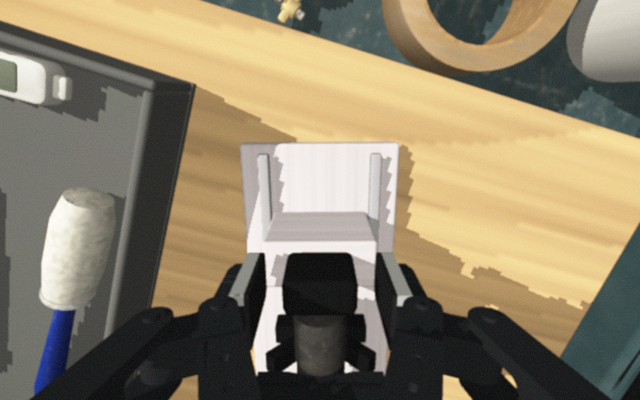

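```bash
python3 -m creep '[0,0,0,0, 0,0,0,0, 0,0,0,0, 0,0,0,0, 0,0,0,0, 0,0,0,0]' 255 20; python3 -m creep '[-0.05,0,0,0, -0.15,0,0,0, -0.25,0,0,0, -0.35,0,0,0, -0.45,0,0,0, -0.55,0,0,0, -0.65,0,0,0, -0.75,0,0,0, -0.85,0,0,0, -0.95,0,0,0, -1,0,0,0, -1.05,0,0,0, -1.05,0,0,0, -1.05,0,0,0]'
```

```text
time: 12.73
eef_pos: [0.4412, 0.1061, 0.1175]
tcp_rot: [-0.14, 0.99, -0.0, 0.001]
contact_force: [0.1, -0.2, 5.9]
opening: 0.343
time: 13.9
eef_pos: [0.4658, 0.1134, 0.1175]
tcp_rot: [-0.14, 0.99, -0.0, 0.0]
contact_force: [-2.4, -0.5, 7.2]
opening: 0.353
```

```bash
python3 -m creep '[-0.03,0,0,0, -0.06,0,0,0, -0.08,0,0,0, -0.08,0,0,0, -0.08,0,0,0]';python3 -m creep '[-0.03,0,0,0, -0.06,0,0,0, -0.06,0,0,0, -0.06,0,0,0]'
```

```text
time: 14.32
eef_pos: [0.4674, 0.1138, 0.1175]
tcp_rot: [-0.14, 0.99, -0.0, -0.0]
contact_force: [-3.6, -1.9, 8.0]
opening: 0.345
time: 14.65
eef_pos: [0.4674, 0.1138, 0.1175]
tcp_rot: [-0.14, 0.99, -0.001, -0.003]
contact_force: [-9.1, -4.4, 12.5]
opening: 0.348
```

Run:
```python
from h import *
save('wrist','w10.png'); im=save('scene','s10.png')[120:240,210:340,::-1]
cv2.imwrite('pics/s10z.png',cv2.resize(im,None,fx=5,fy=5,interpolation=cv2.INTER_CUBIC))
```

```text
(no output)
```

View pics/w10.png

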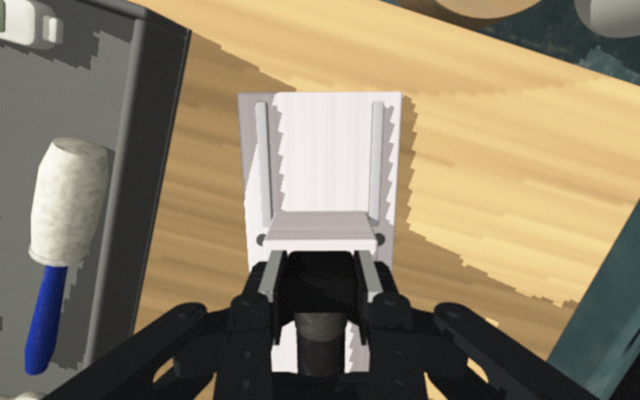

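View pics/s10z.png

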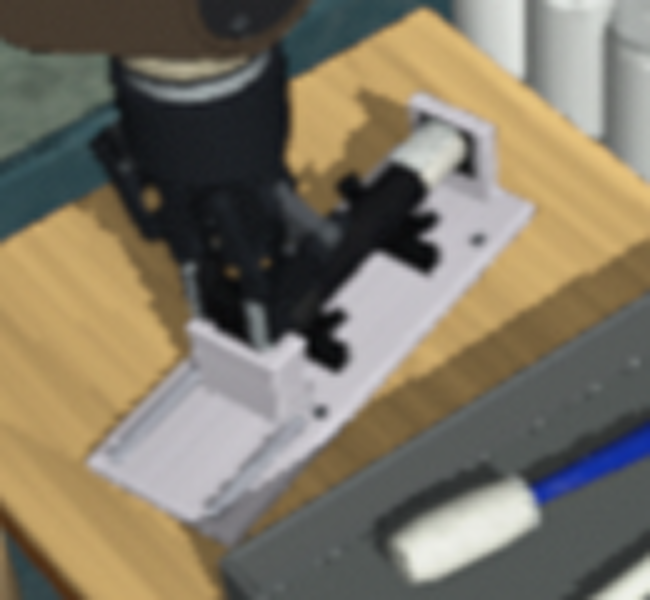

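```bash
python3 -m creep '[-0.03,0,0,0, -0.05,0,0,0, -0.05,0,0,0, -0.05,0,0,0]'
```

```text
time: 15.08
eef_pos: [0.4674, 0.1139, 0.1174]
tcp_rot: [-0.141, 0.99, -0.001, -0.005]
contact_force: [-12.8, -4.3, 15.2]
opening: 0.344
```

```bash
python3 -m creep '[0.05,0,0,0, 0.08,0,0,0, 0.08,0,0,0, 0.08,0,0,0]'; python3 -m creep '[0,0,0,0, 0,0,0,0, 0,0,0,0, 0,0,0,0, 0,0,0,0]' 110;  python3 -m creep '[0,0,-0.3,0, 0,0,-1,0, 0,0,-2,0, 0,0,-3,0, 0,0,-3,0, 0,0,-3,0]'
python3 - <<'E'
from h import *
s=ctrl.get_state(); print(s['eef_pos'],s['contact_force'])
save('wrist','w11.png'); im=save('scene','s11.png')[120:240,210:340,::-1]
cv2.imwrite('pics/s11z.png',cv2.resize(im,None,fx=5,fy=5,interpolation=cv2.INTER_CUBIC))
E
```

```text
time: 15.42
eef_pos: [0.4675, 0.1138, 0.1175]
tcp_rot: [-0.14, 0.99, -0.0, -0.001]
contact_force: [-5.6, -2.3, 10.5]
opening: 0.344
time: 15.83
eef_pos: [0.4678, 0.1142, 0.1159]
tcp_rot: [-0.14, 0.99, 0.0, -0.0]
contact_force: [0.3, 0.0, 0.6]
opening: 0.569
time: 16.33
eef_pos: [0.4694, 0.1142, 0.1937]
tcp_rot: [-0.14, 0.99, -0.0, 0.002]
contact_force: [-0.1, -0.5, -1.4]
opening: 0.569
[0.46940416 0.11424018 0.19371681] [-0.12472544 -0.49086638 -1.41659037]
```

View pics/w11.png

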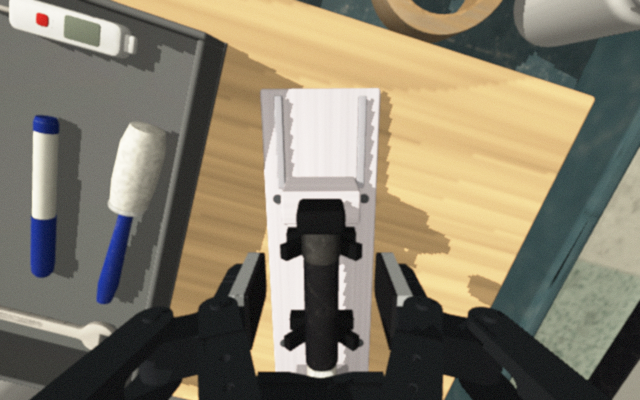

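View pics/s11z.png

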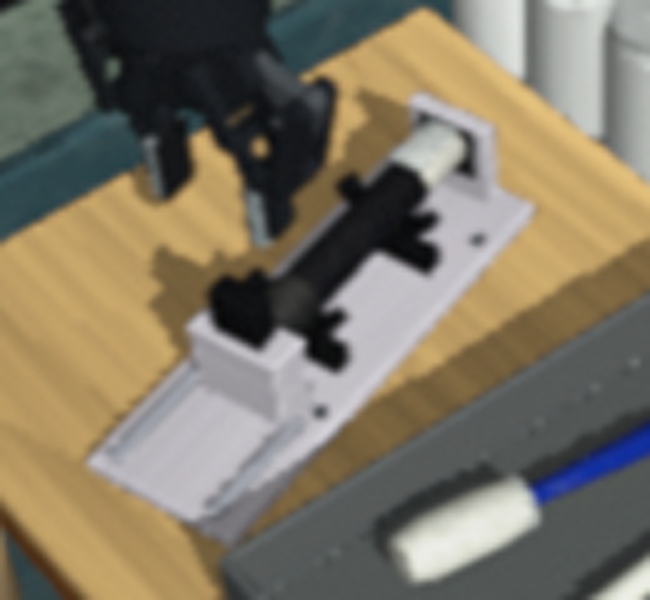

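Run:
```python
from h import *
a=cv2.imread('pics/w11.png')[160:300,250:400]; cv2.imwrite('pics/w11z.png',cv2.resize(a,None,fx=4,fy=4,interpolation=cv2.INTER_CUBIC))
```

```text
(no output)
```

View pics/w11z.png

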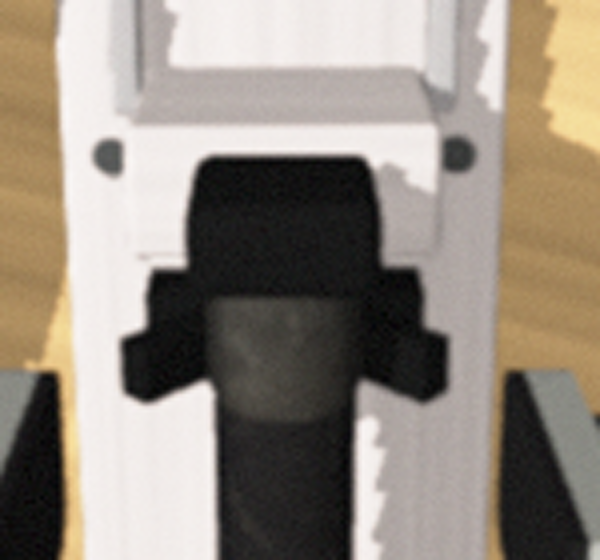

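Run:
```python
from h import *
s=ctrl.get_state(); T=R.from_quat(s['tcp_rot']).as_matrix(); c=cam('wrist'); print(s['time'],s['eef_pos'])
f=lambda row,z: (T.T@(ray(c,(320,row),z)-s['eef_pos']))[0]*1000
print(f(190.75,.112),f(224.5,.112),f(246,.106),f(260,.106), f(199,.065))
# hole row vs w8 pose: same tool, z differs
a=cv2.imread('pics/w8.png')
K,o,Rm=c; d=np.array([.43957,.10574,.18244])-s['eef_pos']; c8=(K,o+d,Rm); e8=s['eef_pos']+d
g=lambda row,z:(T.T@(ray(c8,(320,row),z)-e8))[0]*1000
print(g(201.5,.112),g(235,.112),g(291,.106),g(306,.106),g(240,.065))
```

```text
16.4333 [0.4676088  0.11414587 0.19081278]
14.416926699529968 -9.361194691917452 -27.99171040061974 -38.98634215926483 -5.33592528595034
9.568861044467868 -13.577152033390375 -59.2552260368676 -71.62000321015567 -37.46869186130757
```

```bash
python3 -m creep '[0.5,0,-0.5,0, 1.2,0,-1,0, 1.5,0,-1.2,0, 1.5,0,-1.2,0, 1.5,0,-1.2,0, 1.5,0,-1.2,0, 1.5,0,-1.2,0]'
python3 - <<'E'
from ov import *
save('wrist','w12.png')
im=save('top','t12.png')[130:275,220:450,::-1]
cv2.imwrite('pics/t12z.png',cv2.resize(im,None,fx=3.4,fy=3.4,interpolation=cv2.INTER_CUBIC))
c=cam('scene')
for d in imaging.silhouettes('scene','refractometer')[:1] if save('scene','s12.png') is not None else []:
    p=np.argwhere(d['mask'])[:,::-1]; W=np.array([ray(c,x,.1) for x in p])[:,:2]; mu=W.mean(0); vt=np.linalg.svd(W-mu,full_matrices=False)[2]
    t=(W-mu)@vt[0]; print(d['p'],mu,np.degrees(np.arctan2(vt[0,1],vt[0,0])),t.min(),t.max())
E
```

```text
time: 17.02
eef_pos: [0.432, 0.1038, 0.2204]
tcp_rot: [-0.14, 0.99, 0.0, -0.001]
contact_force: [-0.0, 0.7, -0.4]
opening: 0.567
0.6 [0.56320524 0.13802759] -161.94922857306491 -0.08397759986662207 0.07886493531839425
```

View pics/t12z.png

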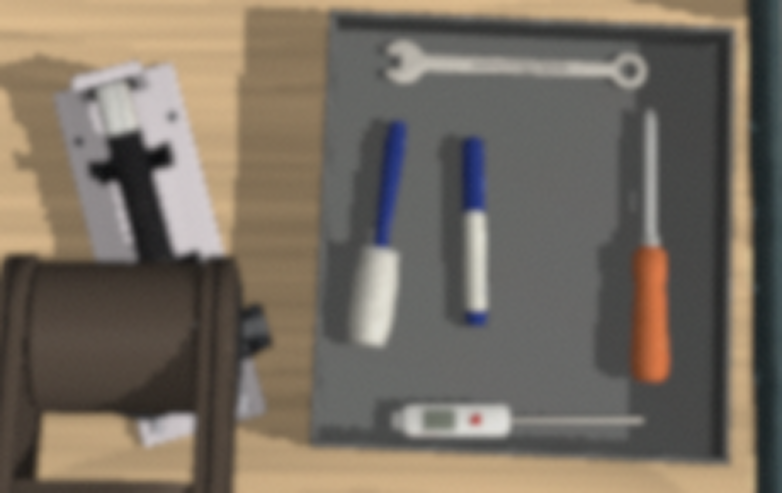

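View pics/w12.png

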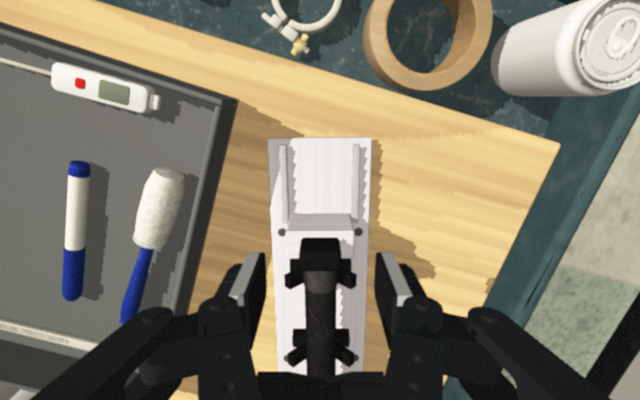

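```bash
python3 -c "
from plant import ctrl
print(ctrl.get_state()['time'],ctrl.get_state()['contact_force']); print(ctrl.sign_off())"
```

```text
17.2167 [-0.38210627 -0.63345567 -0.71316586]
the job is handed in; nothing more can be done
None
```

The refractometer is in both V saddles of the cradle, held between the two stops with its eyepiece towards the sliding stop. I handed the job in at 17.2 s; it gave no verdict, so the result rests on my own checks.

- **What I did:** I gripped the barrel across its middle in the crate and lowered it into the saddles until I felt contact. Then I let go, gripped the top of the stop, slid it up until it was blocked (about 13 N) and moved clear.
- **Seating:** the last pictures show the barrel in both saddles, with the silvery prism end against the fixed stop. The barrel's direction read about 18° in the scene picture against 16.2° for the cradle; that is within the limit (4.6°), and the picture has one end hidden.
- **Stop position:** the stop travelled 27.3 mm by the arm's own readings, 2.7 mm less than the 30 mm I expected. The pictures explain this: the stop stood about 3 mm along at the start. They put it at about 0.031 now, which agrees with the no-play value of 0.030 within measuring error.
- **The rest of the scene:** the other five tools are still in the crate. The gripper is clear of everything, with a wrist force under 1.1 N.

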